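Crank a cam clamp into its dwell to hold a brass sample

ROBOT

A 6-joint arm with a two-finger parallel gripper is mounted at the origin on the work surface. World frame = base frame: x ahead of the robot, y to its left, z up, the work surface at z = 0. Lengths are in m, angles in rad, forces in N, time in s.
With the tool pointing down it reaches from about 0.3 to 0.875 m from the base axis. Payload 6.4 kg.
Tool frame: the origin (TCP) lies between the finger pads; the fingertips stand ctrl.tip_extent ahead of it and the grasp point (between the pads) is the TCP (ctrl.tip_extent is the distance from the TCP to the fingertips, in m); z points along the fingers, y is the line along which they close (so a half turn about z gives the same grasp; the last joint's range is limited). The gripper opens to 85 mm and grips with 20 to 120 N. Pads are 22 mm wide; open, the fingers measure 114 mm over their backs; the gripper's body (76 mm by 85 mm) begins 54 mm behind the grasp point. The pads swing forward as they close: fully open they stand 13 mm farther back than shut.
Start: joints at [-1.367, 0.181, 1.607, -0, 1.354, -0.206], TCP at [0.229, -0.527, 0.226] pointing down, gripper open.
Joint ranges: [-2.99, 2.99], [-0.89, 2.07], [0.3, 2.58], [-1.14, 4.28], [0, 2.63], [-3.12, 3.12]. Speed limits (rad/s): [2.57, 2.57, 3.01, 3.14, 3.14, 3.14].

INTERFACE

Orientations are given as a unit quaternion [w, x, y, z].
In Python, from bench import ctrl gives the robot as it stands.
- The arm moves only by the tool send_rows, never from a script. Its arguments are lists of equal length, an entry for each row: "dr": the turn, a rotation vector about the tool's x, y, z in units of 6 degrees (1.0 is 6 degrees), a list of three; "xyz": the shift along the tool's x, y, z in cm, a list of three; "jaw": the opening in per cent of the stroke, from 0 (shut) to 100 (fully open). In form: {"dr": [[wx, wy, wz], ...], "xyz": [[dx, dy, dz], ...], "jaw": [jaw, ...]}. A call has exactly 8 rows; each row is the pose to reach, as a shift and turn from the pose commanded when the call began, along the tool's axes at that moment; what a row does not reach only later rows make up. A row lasts 1/8 s, in which the tool goes at most 62.5 mm and 10.7 degrees, less where a joint would pass 70% of its speed; a pose out of reach is approached as far as the arm can. A call with a gripper value outside its range is refused whole. The fingers move at their own pace and stop on an object; the grip force is fixed at half the most. Time passes only in rows, so rows that repeat a pose let the fingers close, or fill a call up. It gives the time, the measured TCP pose, the force, the opening and the grip force at its end, in the units of the state.
- ctrl.get_obs(): the state, without advancing time (a new reading comes with each control period).
- ctrl.camera(name): name is "side" or "top" or "wrist"; returns the picture (480x640x3 uint8, red, green, blue); there is no depth.
- ctrl.calibration(name): a dict with "camera_matrix" (3x3 intrinsics, pixels), "world_from_camera" (4x4, takes a point from camera to world coordinates). Camera axes: x right, y up, looking along -z (the intrinsics and any distortion apply to the point x, -y, -z); pixel columns grow to the right and rows downward; lengths in m; the calibration is good to about 2 mm. A picture is of the moment at which its call begins: read the wrist's pose just before it. calibration takes no time and is no camera call; for the wrist camera it gives the pose at the moment of the call.
- ctrl.hand_in(): hands the job in; it is judged then, once.
The state is a dict: "time_s": time; "q": joint angles; "dq": joint speeds; "joint_efforts": joint torques, N m; "eef_pos": TCP position; "eef_rot": TCP orientation; "wrist_force": force on the tool from outside, world axes, zero at the start; "torque": the same for the moment, N m; "opening": opening from 0.0 (shut) to 1.0 (fully open); "grasp_force": force on a finger pad.
Only numpy, scipy, OpenCV 4.12 (cv2) and the standard library are available. Lean on these libraries where they do the work, as an engineer would, in place of code of your own. Each camera call takes 0.05 s, during which the arm holds its last target. There are 200 camera calls.

TASK

Two identical hand-cranked cam clamps stand on the lab bench, and one of them has a brass block in its nest. Turn the crank of that one by its red grip until the green dwell of the cam is well under the roller, so that the follower is fully out and keeps the block clamped against the dark jaw, then let go. Do not turn the crank of the empty clamp.

Things in the scene. Friction and masses are not known exactly. Their poses are not given: they have to be found in the camera images.
- clamp: Fixed clamp with the brass block: grey base plate 245 x 100 x 12 mm. Origin on the bench, on the axis of the vertical camshaft; x points along the follower from camshaft to block, z up. Flat steel cam, top 34 mm above the bench, radius 32 mm rising smoothly to 44 mm on the lobe, whose constant 44 mm arc, the dwell, is 80 degrees wide and painted green. All but the crank is below 50 mm.
- crank (a joint): Angle of this clamp's crank in rad about z, counter-clockwise from above: 0 with the arm along the clamp's x (towards the block), start within 1.0 of 0. The green dwell is opposite to the arm, so it is under the roller within 0.7 of +pi or -pi (arm pointing away from the block). Turns either way, under 8 N at the grip; let go on the cam's slope it may spring back, in the dwell it stays.
- grip (a point): Centre of the red upright round grip on the end of this clamp's crank arm: 24 mm diameter, 46 mm tall, from 66 to 112 mm above the bench; arm's top at 62 mm. It goes round the camshaft axis at a radius of 65 mm and spins freely on its own pin, so it can be gripped from above and led round without turning the gripper.
- follower (a joint): Travel in m of this clamp's follower, whose brass roller (16 mm diameter) rides on the cam on the side of the block: 0 fully back on the cam's low part, 0.012 fully out in the dwell. Its black rubber pad is sprung and gives way by some 4 mm as it holds the block.
- sample_mid (a point): Centre of the brass block, 40 x 30 x 30 mm, loose in the nest of the clamp, 27 mm above the bench, its length along the clamp's x axis. Held against the dark jaw, its centre is 138 mm along x from the camshaft axis; at the start it stands 1 to 3 mm short of that.
- spare_grip (a point): Centre of the same red grip on the other, empty clamp, which is built alike. It must stay where it is.
Mind the look-alikes: they are no part of the job. Of the things that look like the part that bears sample_mid, the smallest one is meant.

How it is judged:
At the end, for the whole second after the job is handed in: The follower of the clamp with the brass block is out by more than 10.8 of its 12 mm (roller on the green dwell) and stays there at rest, and the block is still down in its nest (centre less than 32 mm above the bench), pressed against the jaw (centre 136.5 to 141 mm from the camshaft axis) (value of joint follower above 0.0108 m and velocity of joint follower between -0.003 and 0.003 m/s and x of sample_mid in the frame of clamp between 0.1365 and 0.141 m and z of sample_mid in the frame of clamp below 0.032 m); the robot touches nothing.
It fails at once if the crank of the empty clamp is turned (its grip moves by more than 20 mm) (distance of spare_grip from where it was at the start of the episode above 0.02 m).
It also fails if it takes over 38 s, if anything falls off the work surface, if the arm or the gripper's body presses on something with over 40 N, if the wrist force passes 120 N, or if a joint passes its speed limit or range.

## Working session

There is one attempt and no reset: what is moved stays moved. The work goes in short steps, Python scripts to look and compute and a tool call to move; the robot and the scene stay as the last step left them, time stands still between calls to the robot, and variables do not carry over. Pictures are saved under pics/ and viewed, at most 10 in all, crops included, and the job is handed in when it is done.

Besides the shell and the picture viewer there is one more tool, called after "Call:" as a command line: name --argument value ..., lists and objects as JSON in quotes. send_rows: Moves the arm, as the interface text tells. Its arguments: {"type":"object","properties":{"dr":{"type":"array","items":{"type":"array","items":{"type":"number"}}},"xyz":{"type":"array","items":{"type":"array","items":{"type":"number"}}},"jaw":{"type":"array","items":{"type":"number"}}},"required":["dr","xyz","jaw"]}

```bash
mkdir -p pics
python3 - <<'E'
from bench import ctrl
import cv2,numpy as np
for n in ["top","side"]:
    cv2.imwrite(f"pics/{n}0.png",ctrl.camera(n)[:,:,::-1])
    c=ctrl.calibration(n);print(n,c)
o=ctrl.get_obs();print(o['time_s'],o['eef_pos'],o['eef_rot'],ctrl.tip_extent)
E
```

```text
top {'camera_matrix': array([[573.59436448,   0.        , 318.01995817],
       [  0.        , 573.59436448, 238.12930911],
       [  0.        ,   0.        ,   1.        ]]), 'world_from_camera': array([[-1.50312322e-01,  9.66099933e-01, -2.09897893e-01,
         3.83606864e-01],
       [-9.88638557e-01, -1.46864810e-01,  3.20082949e-02,
        -4.20029351e-02],
       [ 9.65973656e-05,  2.12324391e-01,  9.77199234e-01,
         1.07077225e+00],
       [ 0.00000000e+00,  0.00000000e+00,  0.00000000e+00,
         1.00000000e+00]])}
side {'camera_matrix': array([[580.79063043,   0.        , 319.47753304],
       [  0.        , 580.79063043, 260.85949319],
       [  0.        ,   0.        ,   1.        ]]), 'world_from_camera': array([[-0.98788615,  0.05781442, -0.14400848,  0.45108585],
       [-0.15353623, -0.49888024,  0.85296256,  0.8849957 ],
       [-0.02252945,  0.86474043,  0.50171348,  0.62345608],
       [ 0.        ,  0.        ,  0.        ,  1.        ]])}
0.1 [ 0.22899247 -0.52689926  0.22518359] [-7.67710655e-04  9.79081281e-01  2.03468071e-01 -1.29983006e-06] 0.019
```

View pics/top0.png

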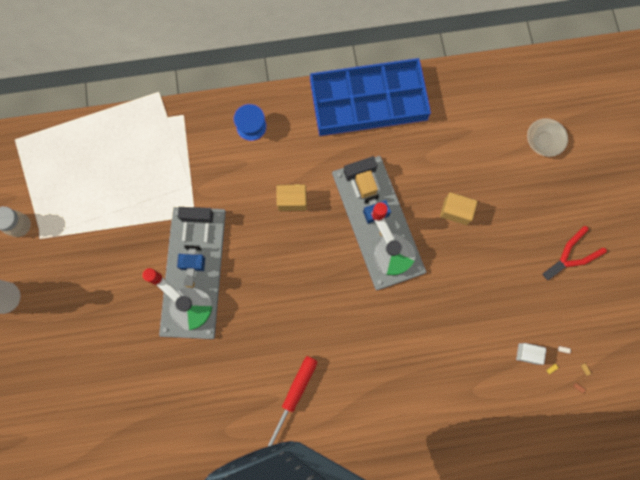

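View pics/side0.png

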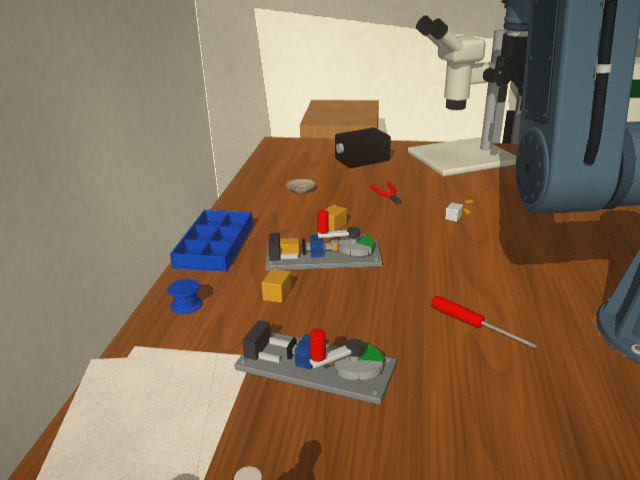

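Top view: the clamp with the block is around (380,222), with its block at (367,184), grip at (380,210) and camshaft at (393,248).

Look-alikes:
- The empty clamp's grip at (151,275).
- The loose blocks at (291,197) and (460,208), both larger and not in a nest.
- Red screwdriver at (300,383) and red pliers at (575,250).

My choice is the grip at (380,210). I'll check it in a crop.

```bash
cat > h.py <<'E'
from bench import ctrl
import cv2,numpy as np
def ray(n,px,c=None):
    c=c or ctrl.calibration(n);K=c["camera_matrix"];T=c["world_from_camera"]
    d=np.linalg.inv(K)@np.array([px[0],px[1],1.]);return T[:3,3],T[:3,:3]@np.array([d[0],-d[1],-d[2]])
def plane(n,px,z,c=None):
    o,d=ray(n,px,c);return o+d*(z-o[2])/d[2]
def cross(a,b):
    (o1,d1),(o2,d2)=a,b
    s=np.linalg.lstsq(np.c_[d1,-d2],o2-o1,rcond=None)[0]
    p,q=o1+s[0]*d1,o2+s[1]*d2;return (p+q)/2,np.linalg.norm(p-q)
def red(im):
    h=cv2.cvtColor(im,cv2.COLOR_RGB2HSV);return (((h[...,0]<6)|(h[...,0]>174))&(h[...,1]>170)&(h[...,2]>80)).astype(np.uint8)
def blob(m,box):
    k=np.zeros_like(m);x0,y0,x1,y1=box;k[y0:y1,x0:x1]=m[y0:y1,x0:x1]
    v,u=np.nonzero(k);return np.array([u.mean(),v.mean()]),(u.min(),u.max(),v.min(),v.max(),len(u))
E
python3 - <<'E'
from h import *
t=cv2.imread("pics/top0.png")[:,:,::-1];s=cv2.imread("pics/side0.png")[:,:,::-1]
a,i=blob(red(t),(360,190,400,230));b,j=blob(red(s),(305,200,335,240))
print(a,i,b,j);print("grip",cross(ray("top",a),ray("side",b)), "top-plane",plane("top",a,.092))
h=cv2.cvtColor(t,cv2.COLOR_RGB2HSV)
g=((h[...,1]<60)&(h[...,2]>70)).astype(np.uint8);k=np.zeros_like(g);k[150:300,325:435]=g[150:300,325:435]
k=cv2.morphologyEx(k,cv2.MORPH_OPEN,np.ones((3,3)))
cs=max(cv2.findContours(k,0,2)[0],key=cv2.contourArea)
r=cv2.boxPoints(cv2.minAreaRect(cs));P=np.array([plane("top",p,.012) for p in r]);print(r,P)
print([np.linalg.norm(P[i]-P[i-1]) for i in range(4)])
print("hub",plane("top",(393,248),.062),"block",plane("top",(367,181),.042))
cv2.imwrite("pics/crop.png",cv2.resize(np.hstack([t[145:300,320:440]]),None,fx=3.8,fy=3.8)[:,:,::-1])
E
```

```text
[379.32142857 210.88690476] (np.int64(373), np.int64(386), np.int64(203), np.int64(218), 168) [322.02459016 221.04918033] (np.int64(317), np.int64(327), np.int64(210), np.int64(232), 244)
grip (array([ 0.62594158, -0.18893376,  0.08840072]), np.float64(0.002267833888802412)) top-plane [ 0.62621669 -0.18838976  0.092     ]
[[330.8904  171.04109]
 [381.1918  152.17809]
 [426.1918  272.1781 ]
 [375.8904  291.04108]] [[ 0.73882866 -0.12134618  0.012     ]
 [ 0.76227443 -0.22444043  0.012     ]
 [ 0.51646678 -0.26635498  0.012     ]
 [ 0.49578968 -0.16756022  0.012     ]]
[np.float64(0.2473937736754349), np.float64(0.10572667315595147), np.float64(0.24935562678749698), np.float64(0.1009353590241352)]
hub [ 0.56217524 -0.20523819  0.062     ] block [ 0.69920265 -0.18302987  0.042     ]
```

View pics/crop.png

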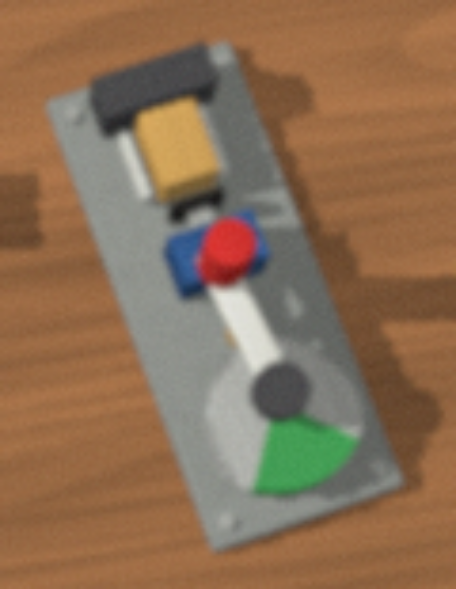

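The crop confirms it: the brass block sits in the nest at crop (178,148), the red grip is at (230,250) and the hub at (281,390), with green opposite the arm. Next I move above the grip.

Call:
send_rows --dr '[[0,0,0],[0,0,0],[0,0,0],[0,0,0],[0,0,0],[0,0,0],[0,0,0],[0,0,0]]' --xyz '[[4,-1.2,0],[10,-3,0],[16,-4.9,0],[22,-6.7,0],[28,-8.5,0],[34,-10.4,0],[40,-12.2,0],[45,-13.7,0]]' --jaw '[100,100,100,100,100,100,100,100]'

```text
time_s: 1.1
eef_pos: [0.5886, -0.2204, 0.2255]
eef_rot: [-0.0, 0.979, 0.204, -0.0]
wrist_force: [0.4, -1.2, 0.6]
opening: 0.998
grasp_force: 0.0
```

Run:
```python
from h import *
c=ctrl.calibration("wrist");o=ctrl.get_obs();im=ctrl.camera("wrist")
cv2.imwrite("pics/w1.png",im[:,:,::-1])
print(o['time_s'],o['eef_pos'],o['eef_rot'],o['wrist_force']);print(c)
np.save("w1.npy",c,allow_pickle=True)
```

```text
1.1 [ 0.58857037 -0.22042072  0.22550639] [-2.61228988e-04  9.78995612e-01  2.03881012e-01 -2.37238328e-04] [ 0.3909701  -1.24968437  0.62639847]
{'camera_matrix': array([[384.48525173,   0.        , 325.35186008],
       [  0.        , 384.48525173, 236.06438865],
       [  0.        ,   0.        ,   1.        ]]), 'world_from_camera': array([[ 3.99375136e-01,  8.71770095e-01,  2.83754122e-01,
         6.61832052e-01],
       [-9.16787363e-01,  3.79986114e-01,  1.22928775e-01,
        -1.90091985e-01],
       [-6.56996521e-04, -3.09236889e-01,  9.50984813e-01,
         3.74244111e-01],
       [ 0.00000000e+00,  0.00000000e+00,  0.00000000e+00,
         1.00000000e+00]])}
```

View pics/w1.png

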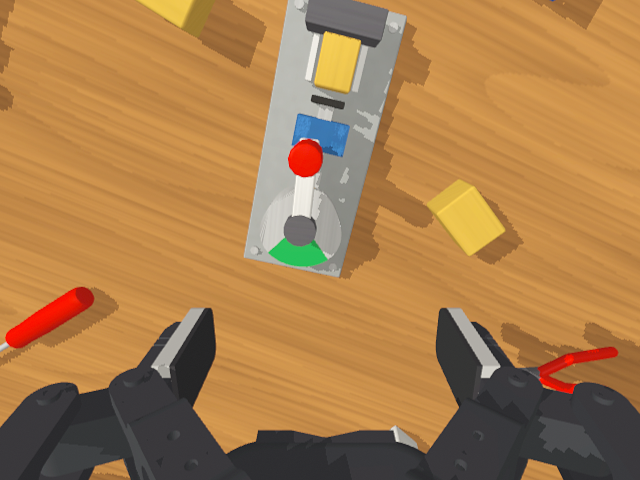

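The wrist view shows the grip top at (306,158), the hub at (300,230) and the block in the nest at (338,62). I'll refine the positions from this picture.

Run:
```python
from h import *
c=np.load("w1.npy",allow_pickle=True).item()
im=cv2.imread("pics/w1.png")[:,:,::-1]
a,i=blob(red(im),(270,130,340,190));print(a,i)
for z in (.092,.1,.112): print("grip",z,plane("wrist",a,z,c))
# hub: dark grey
g=im.max(2).astype(int);m=((g<125)&(im.max(2).astype(int)-im.min(2)<25)).astype(np.uint8)
h,j=blob(m,(278,208,322,252));print(h,j)
for z in (.05,.062,.07): print("hub",z,plane("wrist",h,z,c))
gr=((im[...,1]>120)&(im[...,0]<90)).astype(np.uint8);print("green",plane("wrist",blob(gr,(250,220,350,280))[0],.034,c))
hsv=cv2.cvtColor(im,cv2.COLOR_RGB2HSV)
# plate long edges, by pixel
for p,q in (((290,0),(245,257)),((406,17),(340,277))):
    P,Q=plane("wrist",p,.012,c),plane("wrist",q,.012,c);print("edge",P,Q,np.arctan2(*(P-Q)[[1,0]]))
```

```text
[305.39031621 157.95158103] (np.int64(288), np.int64(322), np.int64(139), np.int64(176), 1012)
grip 0.092 [ 0.62636886 -0.1895721   0.092     ]
grip 0.1 [ 0.62737404 -0.18958683  0.1       ]
grip 0.112 [ 0.62888181 -0.18960894  0.112     ]
[299.68844221 229.82160804] (np.int64(284), np.int64(316), np.int64(216), np.int64(245), 796)
hub 0.05 [ 0.56134741 -0.20893885  0.05      ]
hub 0.062 [ 0.56506626 -0.20824134  0.062     ]
hub 0.07 [ 0.5675455  -0.20777634  0.07      ]
green [ 0.53400696 -0.2173082   0.034     ]
edge [ 0.73002983 -0.12827737  0.012     ] [ 0.50100094 -0.17148512  0.012     ] 0.18646477197726408
edge [ 0.75717735 -0.22181715  0.012     ] [ 0.51925424 -0.26833934  0.012     ] 0.1930981601234471
```

Call:
send_rows --dr '[[0,0,0],[0,0,0],[0,0,0],[0,0,0],[0,0,0],[0,0,0],[0,0,0],[0,0,0]]' --xyz '[[2.5,-0.7,1],[5,-1.4,3],[5,-1.4,5],[5,-1.4,7],[5,-1.4,7],[5,-1.4,7],[5,-1.4,7],[5,-1.4,7]]' --jaw '[100,100,100,100,100,100,100,100]'

```text
time_s: 2.15
eef_pos: [0.6279, -0.1901, 0.157]
eef_rot: [0.0, 0.979, 0.203, 0.001]
wrist_force: [0.2, 0.1, 0.1]
opening: 0.999
grasp_force: 0.0
```

Run:
```python
from h import *
c=ctrl.calibration("wrist");o=ctrl.get_obs();im=ctrl.camera("wrist")
cv2.imwrite("pics/w2.png",im[:,:,::-1]);m=red(im)
print(o['time_s'],o['eef_pos'],o['eef_rot'],o['wrist_force'])
n,l,st,ce=cv2.connectedComponentsWithStats(m)
for k in range(1,n):
    if st[k,4]>300: print(st[k],ce[k],plane("wrist",ce[k],.107,c))
```

```text
2.15 [ 0.62792642 -0.19009073  0.15699025] [4.94519242e-04 9.79106800e-01 2.03345119e-01 6.26319666e-04] [0.19931544 0.05290702 0.11499016]
[ 301  224   42   60 2015] [321.65657568 254.41637717] [ 0.63139167 -0.18789318  0.107     ]
[   0  368   74   59 1090] [ 31.83761468 390.77981651] [ 0.47593512 -0.05788285  0.107     ]
```

View pics/w2.png

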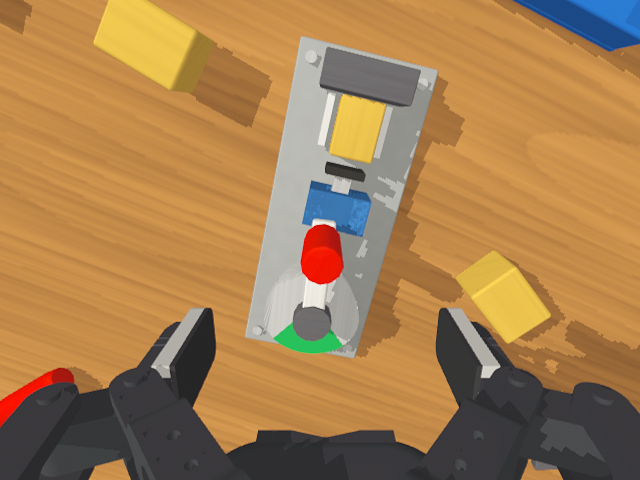

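The grip is centred between the fingers, with its top disc near (322,264). I'll lower over it and close.

Call:
send_rows --dr '[[0,0,0],[0,0,0],[0,0,0],[0,0,0],[0,0,0],[0,0,0],[0,0,0],[0,0,0]]' --xyz '[[0,0,2],[0,0,4.5],[0,0,6.4],[0,0,6.4],[0,0,6.4],[0,0,6.4],[0,0,6.4],[0,0,6.4]]' --jaw '[100,100,80,50,20,10,10,10]'

```text
time_s: 3.2
eef_pos: [0.6283, -0.19, 0.0932]
eef_rot: [0.001, 0.979, 0.203, 0.001]
wrist_force: [0.5, 0.2, 4.3]
opening: 0.252
grasp_force: 58.9
```

Call:
send_rows --dr '[[0,0,0],[0,0,0],[0,0,0],[0,0,0],[0,0,0],[0,0,0],[0,0,0],[0,0,0]]' --xyz '[[0,0,0],[0,0,0],[0,0,0],[0,0,0],[0,0,0],[0,0,0],[0,0,0],[0,0,0]]' --jaw '[10,10,10,10,10,10,10,10]'

```text
time_s: 4.2
eef_pos: [0.6283, -0.19, 0.0932]
eef_rot: [0.001, 0.979, 0.203, 0.001]
wrist_force: [-0.5, 0.6, 5.8]
opening: 0.251
grasp_force: 59.0
```

```bash
cat > arc.py <<'E'
import numpy as np,sys
# shifts in tool x,y (cm) along the arc from world angle a to b in 8 rows
a,b,r=map(float,sys.argv[1:4]);s=np.linspace(a,b,9)[1:]
d=100*r*np.c_[np.cos(s)-np.cos(a),np.sin(s)-np.sin(a)]
t=.4095;print(np.round(d@np.array([[np.cos(t),np.sin(t)],[np.sin(t),-np.cos(t)]]),2).tolist())
E
python3 arc.py .28 .88 .065;python3 arc.py .88 1.68 .065;python3 arc.py 1.68 2.48 .065;python3 arc.py 2.48 3.33 .065
```

```text
[[0.04, -0.49], [0.05, -0.97], [0.02, -1.46], [-0.04, -1.94], [-0.14, -2.42], [-0.28, -2.89], [-0.45, -3.34], [-0.65, -3.79]]
[[-0.32, -0.56], [-0.7, -1.09], [-1.13, -1.58], [-1.6, -2.02], [-2.12, -2.42], [-2.68, -2.76], [-3.26, -3.04], [-3.87, -3.26]]
[[-0.63, -0.16], [-1.27, -0.26], [-1.92, -0.29], [-2.57, -0.26], [-3.21, -0.16], [-3.84, -0.0], [-4.45, 0.22], [-5.04, 0.5]]
[[-0.59, 0.36], [-1.13, 0.79], [-1.63, 1.26], [-2.08, 1.79], [-2.46, 2.36], [-2.78, 2.97], [-3.04, 3.62], [-3.23, 4.28]]
```

Call:
send_rows --dr '[[0,0,0],[0,0,0],[0,0,0],[0,0,0],[0,0,0],[0,0,0],[0,0,0],[0,0,0]]' --xyz '[[0.04,-0.5,0],[0.05,-1.0,0],[0.02,-1.45,0],[-0.04,-1.95,0],[-0.14,-2.4,0],[-0.28,-2.9,0],[-0.45,-3.35,0],[-0.65,-3.8,0]]' --jaw '[10,10,10,10,10,10,10,10]'

```text
time_s: 5.2
eef_pos: [0.6078, -0.1574, 0.0932]
eef_rot: [0.001, 0.979, 0.204, 0.002]
wrist_force: [3.1, -0.1, 5.0]
opening: 0.252
grasp_force: 59.1
```

Forces are low, so I carry on round the arc.

Call:
send_rows --dr '[[0,0,0],[0,0,0],[0,0,0],[0,0,0],[0,0,0],[0,0,0],[0,0,0],[0,0,0]]' --xyz '[[-0.32,-0.55,0],[-0.7,-1.1,0],[-1.15,-1.6,0],[-1.6,-2.0,0],[-2.1,-2.4,0],[-2.7,-2.75,0],[-3.25,-3.05,0],[-3.85,-3.25,0]]' --jaw '[10,10,10,10,10,10,10,10]'

```text
time_s: 6.2
eef_pos: [0.5594, -0.1419, 0.0932]
eef_rot: [-0.0, 0.979, 0.204, 0.002]
wrist_force: [3.4, 5.6, 7.2]
opening: 0.25
grasp_force: 59.4
```

Call:
send_rows --dr '[[0,0,0],[0,0,0],[0,0,0],[0,0,0],[0,0,0],[0,0,0],[0,0,0],[0,0,0]]' --xyz '[[-0.63,-0.15,0],[-1.25,-0.25,0],[-1.9,-0.3,0],[-2.55,-0.25,0],[-3.2,-0.15,0],[-3.85,0,0],[-4.45,0.2,0],[-5.05,0.5,0]]' --jaw '[10,10,10,10,10,10,10,10]'

```text
time_s: 7.2
eef_pos: [0.5139, -0.1669, 0.0931]
eef_rot: [-0.0, 0.979, 0.204, 0.0]
wrist_force: [-1.5, 3.7, 11.2]
opening: 0.247
grasp_force: 59.8
```

Call:
send_rows --dr '[[0,0,0],[0,0,0],[0,0,0],[0,0,0],[0,0,0],[0,0,0],[0,0,0],[0,0,0]]' --xyz '[[-0.6,0.35,0],[-1.15,0.8,0],[-1.65,1.25,0],[-2.1,1.8,0],[-2.45,2.35,0],[-2.8,2.95,0],[-3.05,3.6,0],[-3.25,4.3,0]]' --jaw '[10,10,10,10,10,10,10,10]'

```text
time_s: 8.2
eef_pos: [0.5017, -0.2202, 0.0931]
eef_rot: [0.0, 0.979, 0.204, 0.001]
wrist_force: [0.7, 1.3, 7.8]
opening: 0.251
grasp_force: 59.7
```

Crank is at about pi. I release and lift.

Call:
send_rows --dr '[[0,0,0],[0,0,0],[0,0,0],[0,0,0],[0,0,0],[0,0,0],[0,0,0],[0,0,0]]' --xyz '[[0,0,0],[0,0,0],[0,0,0],[0,0,0],[0,0,0],[0,0,-1],[0,0,-4],[0,0,-8]]' --jaw '[40,70,100,100,100,100,100,100]'

```text
time_s: 9.2
eef_pos: [0.5006, -0.2197, 0.1726]
eef_rot: [-0.001, 0.979, 0.203, -0.001]
wrist_force: [0.1, -1.2, 0.4]
opening: 1.0
grasp_force: 0.0
```

Call:
send_rows --dr '[[0,0,0],[0,0,0],[0,0,0],[0,0,0],[0,0,0],[0,0,0],[0,0,0],[0,0,0]]' --xyz '[[-1,0,-3],[-3,0,-6],[-6,0,-6],[-8,0,-6],[-8,0,-6],[-8,0,-6],[-8,0,-6],[-8,0,-6]]' --jaw '[100,100,100,100,100,100,100,100]'

```text
time_s: 10.2
eef_pos: [0.4282, -0.2516, 0.2319]
eef_rot: [-0.0, 0.979, 0.204, -0.0]
wrist_force: [-0.4, 0.7, 1.0]
opening: 1.0
grasp_force: 0.0
```

Run:
```python
from h import *
c=ctrl.calibration("wrist");im=ctrl.camera("wrist")
cv2.imwrite("pics/w3.png",im[:,:,::-1]);print(ctrl.get_obs()['time_s'])
a=blob(red(im),(200,100,420,400));print(a,plane("wrist",a[0],.105,c))
```

```text
10.25
(array([327.49421296, 113.36689815]), (np.int64(311), np.int64(344), np.int64(100), np.int64(129), 864)) [ 0.50061575 -0.22306821  0.105     ]
```

View pics/w3.png

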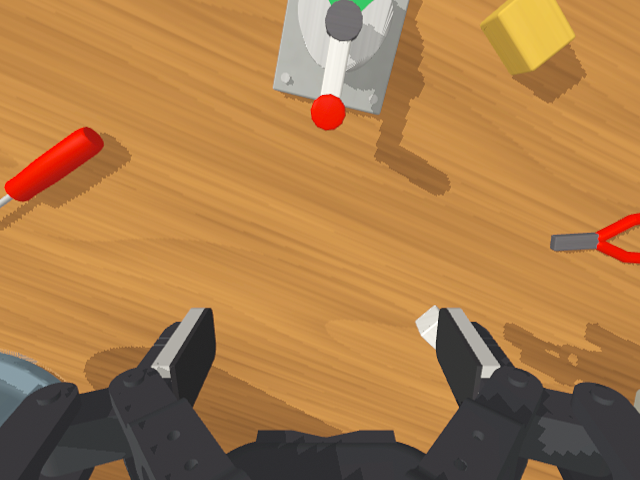

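The red grip stays at (328,112), with the arm pointing away from the block and the green at the roller side. One last check of the block from the side.

Run:
```python
from h import *
im=ctrl.camera("side");cv2.imwrite("pics/s4.png",cv2.resize(im[190:290,240:410],None,fx=4,fy=4)[:,:,::-1])
```

```text
(no output)
```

View pics/s4.png

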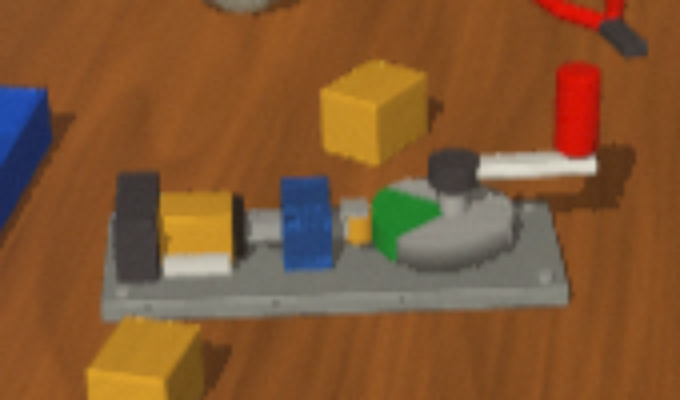

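The crop shows the roller at (358,228) on the green dwell. The block at (197,228) is against the dark jaw with the pad on it.

```bash
python3 -c "
from bench import ctrl
print(ctrl.hand_in())"
```

```text
the job is handed in; nothing more can be done
None
```

I turned the loaded clamp's crank to about pi and let go. The last pictures show the roller on the green dwell and the block against the dark jaw. I never approached the empty clamp, and the job was handed in at about 10 s (no verdict was returned).

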